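# Back the indexing wheel off one notch

### The job

With a fingertip, lift the pawl out of the ratchet wheel by pushing its thumb tab away from the wheel; then push the wheel's handle so that the wheel turns backward (its top moving towards the pawl) by just one notch, and push the thumb tab back so that the pawl sits fully down in the new notch. Only push, do not grasp anything, and leave the loose things on the bench where they are.

Things in the scene. Friction and masses are not known exactly. Their poses are not given: they have to be found in the camera images.
- head: bench indexing head, bolted down: grey block (94 mm wide, 148 mm tall) on a grey base plate, with a chuck, behind the wheel (own -x). Origin on the bench straight below the wheel's centre. Own +x: level, along the axle, out of the wheel's open face (handle side); own +y: level, from the wheel to the pawl's post; z up
- axle (a point): centre of the upright steel ratchet wheel, 115 mm above the bench, half-way through its thickness of 16 mm. The wheel is 156 mm over its 10 saw teeth (12 mm deep). Stiff bearing (0.22 N m, 4 N at the handle): it stays where it is left
- wheel (a joint): wheel angle, rad, growing BACKWARD (top moves towards the pawl's post, head's +y). One notch is 0.628. Starts between -0.19 and -0.10; at 0 a tooth meets the lowered pawl, which stops it. One notch back, the nose goes fully down if this reads about 0.35 to 0.62 (best 0.48). Range -0.9 to 1.6
- wheel_handle (a point): centre of the wheel's handle: dark steel bar 18 mm thick, parallel to the axle and 62 mm from it, standing out from the open face (8 to 70 mm off it). It starts near the wheel's top, 0.4 to 0.5 rad to the side away from the pawl, and moves 38 mm towards the pawl in one notch
- pawl (a joint): angle of the dark steel pawl, rad: 0 is fully down, nose in a notch (a stop), growing as the nose lifts, to 1.1. The nose is clear of the teeth above 0.25. Its pivot (parallel to the axle) is on a post, 94 mm from the axle along the head's +y, 171 mm above the bench. Stiff pivot (0.16 N m, 3 N at the tab): it stays at any angle where it is left
- pawl_tab (a point): upper edge of the pawl's upstanding thumb tab, 59 mm from the pivot: a plate 7 mm thick, 28 mm tall, from 6 mm behind to 58 mm in front of the wheel's middle plane (this point: 36 mm). Pawl down, it leans 0.26 rad to the wheel. Pushed away from the wheel (head's +y) it lifts the nose; pushed back towards the wheel it lowers it
- pawl_nose (a point): the tip of the pawl's nose, a 7 mm thick claw that hooks into the notches near the top of the wheel, about 65 mm from the pivot
- hexkey: loose L-shaped hex key, dark steel, 90 mm long arm, 8 mm thick, lying on the bench in front of the wheel; a bystander
- bolt: loose steel bolt standing on its head, 66 mm tall, 29 mm wide head; origin at its underside; a bystander
- collar: loose steel ring, 38 mm wide, 14 mm tall; origin at its underside; a bystander
- tnut: loose dark steel T-nut, 50 x 32 x 22 mm; origin at its underside; a bystander
- tub_lid: loose round tub lid, white middle, 160 mm wide, 8 mm thick; origin at its underside; a bystander
- bar: loose aluminium bar, 95 x 26 x 10 mm; origin at its underside; a bystander

How it is judged:
By the outcome, as a careful person would: the job done as asked, in the order asked, and still so for the second after the job is handed in, with the robot touching nothing.
It also fails if it takes over 48 s, if anything falls off the work surface, if the arm or the gripper's body presses on something with over 40 N, if the wrist force passes 120 N, or if a joint passes its speed limit or range.

### The arm

A 6-joint arm with a two-finger parallel gripper is mounted at the origin on the work surface. World frame = base frame: x ahead of the robot, y to its left, z up, the work surface at z = 0. Lengths are in m, angles in rad, forces in N, time in s.
With the tool pointing down it reaches from about 0.25 to 0.775 m from the base axis. Payload 4 kg.
Tool frame: the origin (TCP) lies midway between the tips of the shut fingers; the grasp point (between the pads) lies 19 mm behind it; z points along the fingers, y is the line along which they close (so a half turn about z gives the same grasp; the last joint's range is limited). The gripper opens to 94 mm and grips with 3 to 60 N. Pads are 16 mm wide; open, the fingers measure 119 mm over their backs; the gripper's body (75 mm by 177 mm) begins 78 mm behind the grasp point.
Start: joints at [1.212, 0.087, 1.371, -0, 1.684, -0.103], TCP at [0.139, 0.532, 0.206] pointing down, gripper open.
Joint ranges: [-3.1, 3.1], [-0.76, 2.03], [0.27, 2.55], [-1.08, 4.22], [0.17, 2.65], [-2.57, 2.57]. Speed limits (rad/s): [2.79, 2.79, 3.14, 3.14, 3.14, 3.14].

### API

Orientations are given as [roll, pitch, yaw] about the fixed x, y, z axes, in that order (R = Rz(yaw) Ry(pitch) Rx(roll)).
In Python, from bench import get_obs, snapshot, close_job gives the robot as it stands. The module is installed in compiled form; this text tells all that it offers.
- The arm moves only by the tool drive_tool, never from a script. Its argument "commands" is a list of rows, each a list of 6 numbers: the shift along the tool's x, y, z in units of 0.04 m (1.0 is 0.04 m), then the turn, a rotation vector about the tool's x, y, z in units of 0.1 rad (1.0 is 0.1 rad). In form: [[dx, dy, dz, wx, wy, wz], ...]. A call has 1 to 20 rows; each row shifts and turns the commanded pose from where the row before left it, along the tool's axes as they then stand; what a row does not reach is not made up. A row lasts 1/8 s, in which the tool goes at most 62.5 mm and 10.7 degrees, less where a joint would pass 70% of its speed; a pose out of reach is approached as far as the arm can. A call with a number of a shift or a turn outside -1 to 1 is refused whole. A call with a gripper value outside its range is refused whole. "gripper" is the closure, from 0 (fully open) to 1 (shut), set as the call begins (left out, the last holds). The fingers move at their own pace and stop on an object; the grip force is fixed at half the most. Time passes only in rows, so rows that do not move let the fingers close. It gives the time, the measured TCP pose, the force, the opening and the grip force at its end, in the units of the state.
- get_obs(): the state, without advancing time (a new reading comes with each control period).
- snapshot(name): name is "scene" or "side" or "wrist"; returns a dict with "image" (400x640x3 uint8, blue, green, red), "range_z" (400x640 float32, m along the optical axis (not along the pixel's ray), 0 where there is no reading), "fx", "fy", "cx", "cy" (pixels), "rvec" (rotation vector, rad) and "tvec" (3), from world to camera coordinates, as OpenCV has them. Camera axes: x right, y down, z forward; pixel columns grow to the right and rows downward; lengths in m; the calibration is good to about 2 mm. A picture is of the moment at which its call begins.
- close_job(): hands the job in; it is judged then, once.
The state is a dict: "time": time; "joint_positions": joint angles; "qvel": joint speeds; "joint_torque": joint torques, N m; "tool_pos": TCP position; "ee_rot": TCP orientation; "wrist_force": force on the tool from outside, world axes, zero at the start; "wrist_torque": the same for the moment, N m; "width": finger opening in m; "finger_force": force on a finger pad.
Only numpy, scipy, OpenCV 4.12 (cv2) and the standard library are available. Lean on these libraries where they do the work, as an engineer would, in place of code of your own. Each camera call takes 0.05 s, during which the arm holds its last target. There are 200 camera calls.

## Working session

There is one attempt and no reset: what is moved stays moved. The work goes in short steps, Python scripts to look and compute and a tool call to move; the robot and the scene stay as the last step left them, time stands still between calls to the robot, and variables do not carry over. Pictures are saved under pics/ and viewed, at most 10 in all, crops included, and the job is handed in when it is done.

Besides the shell and the picture viewer there is one more tool, called by a JSON object that holds its "api" and its "payload". drive_tool: Moves the arm, as the interface text tells. Its arguments: {"type":"object","properties":{"commands":{"type":"array"},"gripper":{"type":"number"}},"required":["commands"]}

```bash
mkdir -p pics; cat > h.py <<'E'
import numpy as np,cv2
from bench import get_obs,snapshot
def pts(s):
    R=cv2.Rodrigues(np.array(s["rvec"],float))[0];t=np.array(s["tvec"],float).ravel()
    v,u=np.mgrid[0:400,0:640];z=s["range_z"]
    P=np.stack([(u-s["cx"])/s["fx"]*z,(v-s["cy"])/s["fy"]*z,z],-1)
    return (P-t)@R   # world = R^T(P-t)
def proj(s,X):
    K=np.array([[s["fx"],0,s["cx"]],[0,s["fy"],s["cy"]],[0,0,1]],float)
    return cv2.projectPoints(np.array(X,float).reshape(-1,1,3),np.array(s["rvec"],float),np.array(s["tvec"],float),K,None)[0].reshape(-1,2)
E
python3 - <<'E'
from h import *
o=get_obs();print({k:np.round(v,3) for k,v in o.items()})
for n in("scene","side"):
    s=snapshot(n);cv2.imwrite(f"pics/{n}0.png",s["image"]);np.save(f"{n}0.npy",s,allow_pickle=True)
    R=cv2.Rodrigues(np.array(s["rvec"],float))[0];print(n,-R.T@np.ravel(s["tvec"]),R[2],s["fx"])
E
```

```text
{'time': np.float64(0.0), 'joint_positions': array([ 1.212,  0.088,  1.372,  0.   ,  1.684, -0.103]), 'qvel': array([ 0.001,  0.   , -0.   , -0.001, -0.001,  0.001]), 'joint_torque': array([-1.0000e-03, -3.4017e+01, -3.0243e+01,  7.2000e-02,  3.3000e-02,
       -0.0000e+00]), 'tool_pos': array([0.139, 0.532, 0.204]), 'ee_rot': array([-3.139, -0.   ,  2.886]), 'wrist_force': array([ 0.886, -0.041,  0.664]), 'wrist_torque': array([-0.017,  0.009,  0.022]), 'finger_force': np.float64(0.0), 'width': np.float64(0.094)}
scene [1.47712857 0.15447006 1.00163117] [-0.72650327 -0.1196538  -0.67666533] 503.7779617024292
side [ 0.15738132 -0.68629409  0.939523  ] [ 0.35187415  0.61651749 -0.70433711] 433.2945813306184
```

View pics/scene0.png

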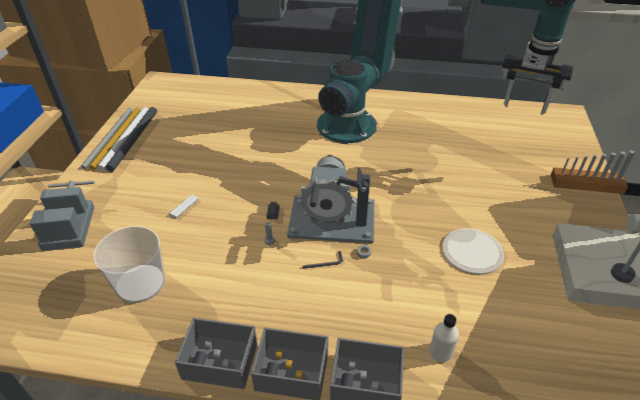

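View pics/side0.png

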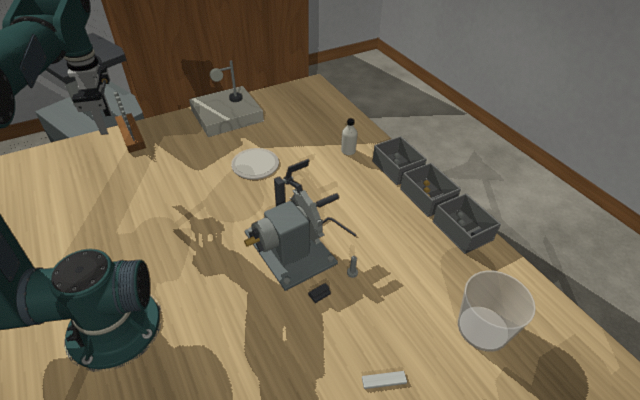

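The indexing head is at scene pixel (330,205): the wheel faces the camera, with the post on the right (world +y side). The robot is behind it. Next I measure it from the point clouds.

```bash
python3 - <<'E'
from h import *
for n,(a,b,c,d) in {"scene":(150,250,250,390),"side":(145,295,230,370)}.items():
    s=np.load(f"{n}0.npy",allow_pickle=True).item();P=pts(s)
    cv2.imwrite(f"pics/{n}c.png",cv2.resize(s["image"][a:b,c:d],None,fx=5 if n=="scene" else 4,fy=5 if n=="scene" else 4,interpolation=cv2.INTER_CUBIC)[:600,:800])
    Q=P[a:b,c:d].reshape(-1,3);Q=Q[(Q[:,2]>.008)&(Q[:,2]<.035)]
    print(n,"base",np.round([Q.min(0),Q.max(0)],3))
    Q=P[a:b,c:d].reshape(-1,3)
    for z in np.arange(.04,.24,.02):
        q=Q[abs(Q[:,2]-z)<.01]
        if len(q):print(round(z,2),len(q),np.round(np.percentile(q,[2,50,98],axis=0)[:,:2],3).tolist())
E
```

```text
scene base [[ 0.385 -0.169  0.008]
 [ 0.597  0.139  0.035]]
0.04 117 [[0.494, -0.142], [0.502, 0.051], [0.59, 0.114]]
0.06 252 [[0.495, -0.141], [0.529, 0.016], [0.59, 0.113]]
0.08 301 [[0.497, -0.044], [0.529, 0.03], [0.536, 0.114]]
0.1 298 [[0.495, -0.061], [0.53, 0.03], [0.54, 0.113]]
0.12 368 [[0.399, -0.057], [0.529, 0.035], [0.541, 0.113]]
0.14 826 [[0.385, -0.048], [0.46, 0.009], [0.535, 0.106]]
0.16 459 [[0.383, -0.052], [0.525, 0.01], [0.6, 0.111]]
0.18 517 [[0.486, -0.023], [0.525, 0.019], [0.601, 0.114]]
0.2 70 [[0.509, 0.026], [0.523, 0.056], [0.574, 0.1]]
0.22 89 [[0.512, 0.086], [0.552, 0.092], [0.576, 0.099]]
side base [[ 0.383 -0.17   0.008]
 [ 0.871  0.469  0.035]]
0.04 238 [[0.42, -0.145], [0.47, -0.042], [0.85, 0.303]]
0.06 236 [[0.42, -0.146], [0.474, -0.043], [0.584, -0.014]]
0.08 196 [[0.421, -0.049], [0.468, -0.043], [0.527, -0.022]]
0.1 332 [[0.368, -0.062], [0.451, -0.041], [0.523, 0.102]]
0.12 568 [[0.347, -0.058], [0.438, -0.038], [0.529, 0.099]]
0.14 1521 [[0.375, -0.051], [0.458, -0.011], [0.518, 0.086]]
0.16 479 [[0.381, -0.055], [0.506, -0.003], [0.571, 0.102]]
0.18 516 [[0.479, -0.028], [0.519, 0.011], [0.594, 0.108]]
0.2 93 [[0.508, 0.035], [0.52, 0.09], [0.57, 0.096]]
0.22 126 [[0.51, 0.083], [0.538, 0.088], [0.571, 0.092]]
```

View pics/scenec.png

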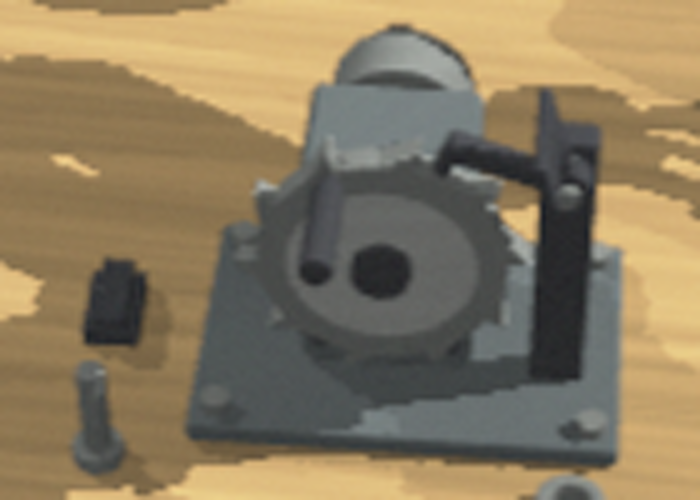

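View pics/sidec.png

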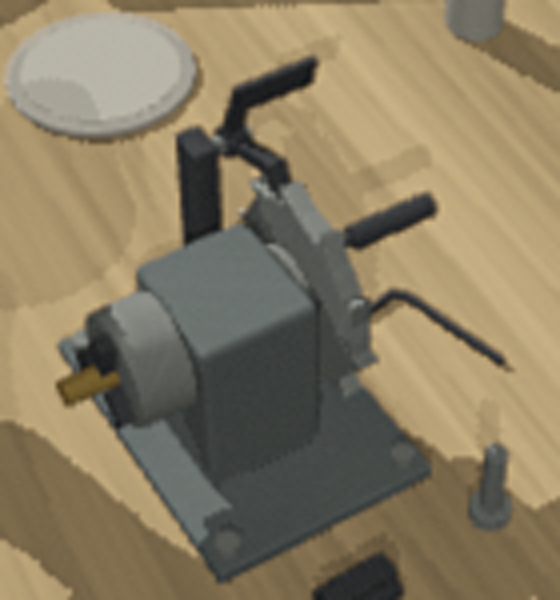

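The scene crop shows the handle bar from (325,190) to (315,270), up and to the left of the hub, and the tab at (548,130) above the post. Now I fit the yaw, wheel centre, handle and tab.

```bash
cat >> h.py <<'E'
def sel(P,lo,hi):
    Q=P.reshape(-1,3);return Q[np.all((Q>lo)&(Q<hi),1)]
def report(n,P):
    t=sel(P,[.49,.04,.205],[.62,.16,.245]);h=sel(P,[.54,-.06,.13],[.63,.06,.2])
    for k,q in(("tab",t),("handle",h)):
        if len(q)>8:
            c=q.mean(0);d=np.linalg.svd(q-c)[2][0];d*=np.sign(d[0])
            print(n,k,len(q),np.round(c,4),"dir",np.round(d,3),np.round([q.min(0),q.max(0)],3).tolist())
E
python3 - <<'E'
from h import *
for n in("scene","side"):
    s=np.load(f"{n}0.npy",allow_pickle=True).item();P=pts(s);report(n,P)
    if n=="scene":
        q=sel(P,[.515,-.06,.07],[.545,.08,.16]);
        for _ in range(6):
            c=q.mean(0);nn=np.linalg.svd(q-c)[2][2];q=q[abs((q-c)@nn)<.003]
        print("face",len(q),c,nn,"min/max",q.min(0),q.max(0))
    q=sel(P,[.47,-.08,.06],[.56,.0,.2]);print("wheel left y",q[q[:,1].argmin()])
    q=sel(P,[.485,-.04,.15],[.535,.05,.2]);print("wheel top",q[q[:,2].argmax()])
    q=sel(P,[.47,.02,.17],[.56,.14,.2]);print("pawl",len(q),np.round(q[::max(1,len(q)//12)],3).tolist())
    q=sel(P,[.47,.07,.05],[.56,.14,.15]);print("post",np.percentile(q,[2,98],axis=0))
    q=sel(P,[.3,-.1,.14],[.5,.1,.155]);print("block",np.percentile(q,[2,98],axis=0))
E
```

```text
scene tab 104 [0.5488 0.0931 0.2211] dir [ 0.995  0.068 -0.071] [[0.51, 0.085, 0.205], [0.578, 0.1, 0.231]]
scene handle 145 [ 0.5771 -0.0128  0.1756] dir [ 1.     0.011 -0.01 ] [[0.541, -0.024, 0.131], [0.604, 0.018, 0.182]]
face 800 [0.53007752 0.01256998 0.11565474] [-0.99773104 -0.06684661 -0.00801858] min/max [ 0.52310575 -0.05952833  0.07039099] [0.53718715 0.07824041 0.15994148]
wheel left y [ 0.53099433 -0.06773155  0.10975473]
wheel top [0.51565943 0.04684922 0.19689318]
pawl 307 [[0.481, 0.097, 0.182], [0.514, 0.027, 0.19], [0.519, 0.057, 0.194], [0.516, 0.062, 0.189], [0.524, 0.058, 0.192], [0.524, 0.038, 0.186], [0.496, 0.114, 0.173], [0.518, 0.08, 0.184], [0.521, 0.068, 0.181], [0.524, 0.063, 0.18], [0.521, 0.046, 0.172], [0.522, 0.081, 0.174], [0.526, 0.109, 0.175]]
post [[0.49405444 0.07098932 0.0519061 ]
 [0.52605794 0.11575839 0.13812976]]
block [[ 0.38245803 -0.03936156  0.14137014]
 [ 0.48157258  0.04646836  0.15433086]]
side tab 154 [0.5393 0.0882 0.2188] dir [0.998 0.055 0.019] [[0.509, 0.081, 0.205], [0.573, 0.095, 0.23]]
side handle 154 [ 0.5694 -0.0194  0.1753] dir [0.998 0.062 0.017] [[0.54, -0.026, 0.164], [0.601, -0.008, 0.181]]
wheel left y [ 0.51945276 -0.06937364  0.1120877 ]
wheel top [0.52118672 0.04191407 0.19852899]
pawl 282 [[0.539, 0.093, 0.2], [0.514, 0.091, 0.19], [0.492, 0.106, 0.181], [0.501, 0.102, 0.176], [0.506, 0.093, 0.178], [0.51, 0.089, 0.176], [0.511, 0.074, 0.184], [0.519, 0.061, 0.188], [0.521, 0.042, 0.199], [0.511, 0.057, 0.184], [0.512, 0.041, 0.186], [0.526, 0.023, 0.188], [0.511, 0.029, 0.175]]
post [[0.4772987  0.07426911 0.09355494]
 [0.50867792 0.11051523 0.14917489]]
block [[ 0.37735792 -0.04300651  0.14086462]
 [ 0.49705175  0.08444466  0.15388169]]
```

{"api": "drive_tool", "payload": {"commands": [[0,0,-0.5,0,0,-0.8],[0,0,-0.5,0,0,-0.8],[0,0,-0.5,0,0,-0.8],[0,0,0,0,0,-0.8],[0,0,0,0,0,0]], "gripper": 1}}

```text
time: 0.72
tool_pos: [0.1391, 0.532, 0.2651]
ee_rot: [-3.141, -0.0, -3.078]
wrist_force: [-0.6, 0.5, -0.1]
width: 0.0473
finger_force: 0.0
```

{"api": "drive_tool", "payload": {"commands": [[-0.69,-0.92,0,0,0,0],[-0.69,-0.92,0,0,0,0],[-0.69,-0.92,0,0,0,0],[-0.69,-0.92,0,0,0,0],[-0.69,-0.92,0,0,0,0],[-0.69,-0.92,0,0,0,0],[-0.69,-0.92,0,0,0,0],[-0.69,-0.92,0,0,0,0],[-0.69,-0.92,0,0,0,0],[-0.69,-0.92,0,0,0,0],[-0.69,-0.92,0,0,0,0],[-0.69,-0.92,0,0,0,0],[-0.69,-0.92,0,0,0,0],[-0.69,-0.92,0,0,0,0],[0,0,0,0,0,0],[0,0,0,0,0,0]]}}

```text
time: 2.72
tool_pos: [0.5573, 0.0431, 0.2648]
ee_rot: [3.141, -0.002, -3.078]
wrist_force: [0.2, -0.5, -0.5]
width: 0.0005
finger_force: 0.0
```

{"api": "drive_tool", "payload": {"commands": [[0,0,0.75,0,0,0],[0,0,0.7,0,0,0],[0,0,0,0,0,0],[0,0.3,0,0,0,0],[0,0.3,0,0,0,0],[0,0.15,0,0,0,0],[0,0.15,0,0,0,0],[0,0.15,0,0,0,0],[0,0.15,0,0,0,0],[0,0.1,0,0,0,0]]}}

```text
time: 3.98
tool_pos: [0.5548, 0.0946, 0.2077]
ee_rot: [-3.141, 0.001, -3.078]
wrist_force: [1.6, -3.3, 3.3]
width: 0.0009
finger_force: 2.1
```

```bash
python3 - <<'E'
from h import *
print(get_obs()["wrist_force"],get_obs()["tool_pos"])
s=snapshot("scene");cv2.imwrite("pics/s1.png",cv2.resize(s["image"][130:250,250:390],None,fx=4,fy=4,interpolation=cv2.INTER_CUBIC))
E
```

```text
[ 1.63633919 -3.27109096  3.29892076] [0.55476841 0.09462911 0.2077432 ]
```

View pics/s1.png

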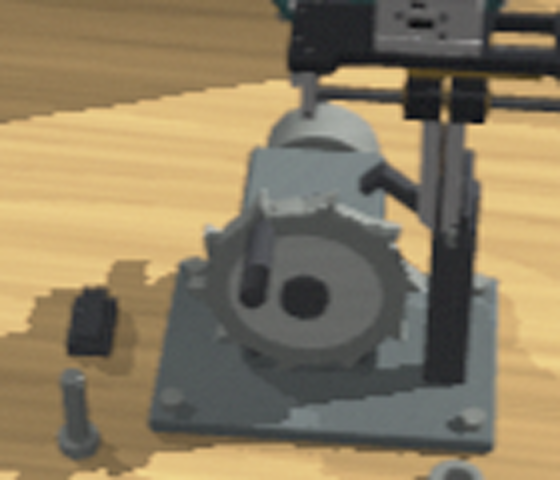

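The nose is up at (372,180) and the finger is against the tab at (450,190). I'll push it a little further, then move over to the far side of the handle.

{"api": "drive_tool", "payload": {"commands": [[0,0.15,0,0,0,0],[0,0,0,0,0,0],[0,-0.4,0,0,0,0],[0,-0.6,-0.4,0,0,0],[0,-0.9,0,0,0,0],[0,-0.9,0,0,0,0],[0,-0.9,0,0,0,0],[0,-0.35,0,0,0,0],[0,0,0,0,0,0]]}}

```text
time: 5.15
tool_pos: [0.5642, -0.0613, 0.2229]
ee_rot: [3.14, -0.001, -3.079]
wrist_force: [-0.1, -0.4, 1.2]
width: 0.0007
finger_force: 0.0
```

```bash
python3 - <<'E'
from h import *
print(get_obs()["tool_pos"])
for n in("scene","side"):
    s=snapshot(n);P=pts(s)
    t=sel(P,[.54,.075,.2],[.6,.16,.245]);print(n,"tab",len(t),np.round([t.min(0),t.mean(0),t.max(0)],3).tolist())
    h=sel(P,[.545,-.045,.165],[.62,.06,.19]);print("handle",len(h),np.round([h.min(0),h.mean(0),h.max(0)],3).tolist())
    q=sel(P,[.505,.0,.19],[.535,.07,.25]);print("nose",np.round([q.min(0),q.mean(0),q.max(0)],3).tolist())
E
```

```text
[ 0.5641634  -0.06129545  0.22288373]
scene tab 68 [[0.54, 0.111, 0.2], [0.562, 0.117, 0.218], [0.575, 0.123, 0.229]]
handle 131 [[0.546, -0.024, 0.166], [0.578, -0.013, 0.176], [0.605, -0.004, 0.182]]
nose [[0.51, 0.026, 0.19], [0.521, 0.06, 0.215], [0.528, 0.07, 0.226]]
side tab 104 [[0.541, 0.108, 0.203], [0.555, 0.113, 0.216], [0.572, 0.121, 0.23]]
handle 102 [[0.545, -0.028, 0.165], [0.565, -0.02, 0.175], [0.599, -0.006, 0.182]]
nose [[0.509, 0.045, 0.199], [0.516, 0.056, 0.214], [0.525, 0.07, 0.224]]
```

{"api": "drive_tool", "payload": {"commands": [[0,0,0.8,0,0,0],[0,0,0.85,0,0,0],[0,0,0,0,0,0],[0,0.3,0,0,0,0],[0,0.2,0,0,0,0],[0,0.2,0,0,0,0],[0,0.2,0,0,0,0],[0,0.2,0,0,0,0],[0,0.15,0,0,0,0],[0,0.15,0,0,0,0],[0,0,0,0,0,0]]}}

```text
time: 6.62
tool_pos: [0.5613, -0.0048, 0.1583]
ee_rot: [-3.141, 0.002, -3.077]
wrist_force: [0.9, -3.6, 1.6]
width: 0.0004
finger_force: 1.4
```

```bash
cat > m.py <<'E'
from h import *
for n in("scene","side"):
    s=snapshot(n);P=pts(s)
    for nm,l,u in(("end",[.582,-.045,.14],[.62,.06,.195]),("tab",[.54,.075,.2],[.6,.16,.245]),("nose",[.505,.0,.19],[.535,.07,.25])):
        t=sel(P,l,u)
        if len(t):print(n,nm,len(t),np.round([t.min(0),t.mean(0),t.max(0)],3).tolist())
    cv2.imwrite(f"pics/{n}_{get_obs()['time']:.2f}.png",cv2.resize(s["image"][130:250,250:390] if n=="scene" else s["image"][130:280,230:370],None,fx=4,fy=4,interpolation=cv2.INTER_CUBIC))
E
python3 m.py; ls pics
```

```text
scene end 63 [[0.582, 0.01, 0.166], [0.594, 0.019, 0.18], [0.602, 0.027, 0.187]]
scene tab 69 [[0.54, 0.111, 0.202], [0.562, 0.117, 0.218], [0.575, 0.123, 0.23]]
scene nose 23 [[0.509, 0.015, 0.19], [0.522, 0.049, 0.209], [0.527, 0.062, 0.221]]
side tab 37 [[0.54, 0.107, 0.201], [0.549, 0.112, 0.21], [0.563, 0.121, 0.228]]
side nose 63 [[0.509, 0.014, 0.19], [0.517, 0.053, 0.213], [0.527, 0.07, 0.224]]
s1.png
scene0.png
scene_6.67.png
scenec.png
side0.png
side_6.72.png
sidec.png
```

{"api": "drive_tool", "payload": {"commands": [[0,0.07,0,0,0,0],[0,0.07,0,0,0,0],[0,0,0,0,0,0],[0,-0.3,0,0,0,0],[0,-0.6,-0.5,0,0,0],[0,-0.2,-1,0,0,0],[0,0,-1,0,0,0],[0,0,-0.5,0,0,0],[0,0,0,0,0,0]]}}

```text
time: 7.85
tool_pos: [0.5639, -0.0435, 0.2788]
ee_rot: [3.141, 0.003, -3.077]
wrist_force: [-0.3, 0.4, -0.1]
width: 0.0003
finger_force: 0.0
```

```bash
python3 m.py; ls pics
```

```text
scene end 63 [[0.583, 0.015, 0.167], [0.594, 0.025, 0.179], [0.602, 0.034, 0.187]]
scene tab 69 [[0.541, 0.111, 0.201], [0.561, 0.117, 0.218], [0.575, 0.123, 0.23]]
scene nose 66 [[0.509, 0.022, 0.19], [0.521, 0.059, 0.214], [0.53, 0.07, 0.225]]
side end 38 [[0.582, 0.012, 0.171], [0.59, 0.019, 0.18], [0.598, 0.028, 0.186]]
side tab 109 [[0.54, 0.107, 0.201], [0.555, 0.114, 0.216], [0.571, 0.122, 0.229]]
side nose 60 [[0.51, 0.023, 0.19], [0.517, 0.055, 0.214], [0.526, 0.07, 0.223]]
s1.png
scene0.png
scene_6.67.png
scene_7.90.png
scenec.png
side0.png
side_6.72.png
side_7.95.png
sidec.png
```

{"api": "drive_tool", "payload": {"commands": [[-0.05,0.85,0,0,0,0],[-0.05,0.85,0,0,0,0],[-0.05,0.85,0,0,0,0],[0,0.85,0,0,0,0],[0,0.85,0,0,0,0],[0,0.85,0,0,0,0],[0,0,0.3,0,0,0],[0,0,0.75,0,0,0],[0,0,0.73,0,0,0],[0,0,0,0,0,0]]}}

```text
time: 9.2
tool_pos: [0.5539, 0.159, 0.2012]
ee_rot: [-3.14, -0.009, -3.078]
wrist_force: [0.4, 0.3, -0.4]
width: 0.0004
finger_force: 0.0
```

{"api": "drive_tool", "payload": {"commands": [[0,-0.3,0,0,0,0],[0,-0.2,0,0,0,0],[0,-0.2,0,0,0,0],[0,-0.2,0,0,0,0],[0,-0.2,0,0,0,0],[0,0,0,0,0,0]]}}

```text
time: 9.95
tool_pos: [0.5593, 0.1157, 0.2065]
ee_rot: [-3.141, 0.0, -3.078]
wrist_force: [0.8, 0.2, 1.0]
width: 0.0001
finger_force: 0.5
```

{"api": "drive_tool", "payload": {"commands": [[0,-0.1,0,0,0,0],[0,-0.1,0,0,0,0]]}}

```text
time: 10.2
tool_pos: [0.5595, 0.1095, 0.2057]
ee_rot: [3.139, -0.0, -3.076]
wrist_force: [0.8, 9.5, 1.7]
width: 0.0005
finger_force: 5.1
```

```bash
python3 m.py | grep -v end
```

```text
scene tab 184 [[0.54, 0.087, 0.202], [0.567, 0.104, 0.225], [0.575, 0.122, 0.244]]
scene nose 42 [[0.51, 0.025, 0.19], [0.521, 0.051, 0.194], [0.529, 0.065, 0.198]]
side tab 168 [[0.54, 0.084, 0.201], [0.555, 0.097, 0.224], [0.573, 0.121, 0.245]]
side nose 34 [[0.511, 0.023, 0.19], [0.517, 0.044, 0.193], [0.526, 0.059, 0.198]]
```

{"api": "drive_tool", "payload": {"commands": [[0,-0.07,0,0,0,0],[0,0,0,0,0,0]]}}

```text
time: 10.55
tool_pos: [0.5595, 0.1095, 0.2058]
ee_rot: [3.134, -0.0, -3.074]
wrist_force: [0.6, 10.1, 0.1]
width: 0.0003
finger_force: 5.2
```

{"api": "drive_tool", "payload": {"commands": [[0,0.4,0,0,0,0],[0,0.6,0,0,0,0],[0,0.3,-0.7,0,0,0],[0,0.3,-1,0,0,0],[0,0.3,-1,0,0,0],[0,0,0,0,0,0]]}}

```text
time: 11.3
tool_pos: [0.5559, 0.182, 0.3181]
ee_rot: [-3.141, 0.007, -3.077]
wrist_force: [0.0, 0.3, -0.0]
width: 0.0004
finger_force: 0.0
```

```bash
python3 m.py; python3 - <<'E'
from h import *
s=snapshot("scene");report("scene",pts(s));cv2.imwrite("pics/fin.png",cv2.resize(s["image"][150:250,250:390],None,fx=5,fy=5,interpolation=cv2.INTER_CUBIC))
report("side",pts(snapshot("side")))
E
```

```text
scene end 64 [[0.582, 0.016, 0.165], [0.594, 0.025, 0.18], [0.602, 0.033, 0.188]]
scene tab 70 [[0.541, 0.088, 0.202], [0.562, 0.094, 0.22], [0.576, 0.1, 0.229]]
scene nose 46 [[0.51, 0.021, 0.19], [0.52, 0.049, 0.193], [0.528, 0.065, 0.198]]
side end 36 [[0.582, 0.013, 0.17], [0.59, 0.019, 0.18], [0.598, 0.028, 0.186]]
side tab 82 [[0.54, 0.084, 0.2], [0.556, 0.09, 0.218], [0.573, 0.096, 0.228]]
side nose 38 [[0.51, 0.019, 0.19], [0.517, 0.045, 0.193], [0.525, 0.062, 0.199]]
scene tab 101 [0.5485 0.0932 0.2212] dir [ 0.998  0.055 -0.033] [[0.51, 0.086, 0.205], [0.577, 0.1, 0.232]]
scene handle 146 [0.5755 0.0237 0.1813] dir [ 0.994  0.074 -0.078] [[0.54, 0.013, 0.169], [0.602, 0.033, 0.188]]
side tab 148 [0.5394 0.0882 0.2192] dir [0.998 0.07  0.003] [[0.509, 0.082, 0.205], [0.573, 0.094, 0.229]]
side handle 138 [0.5692 0.0175 0.1804] dir [0.998 0.062 0.001] [[0.541, 0.01, 0.17], [0.599, 0.029, 0.187]]
```

View pics/fin.png

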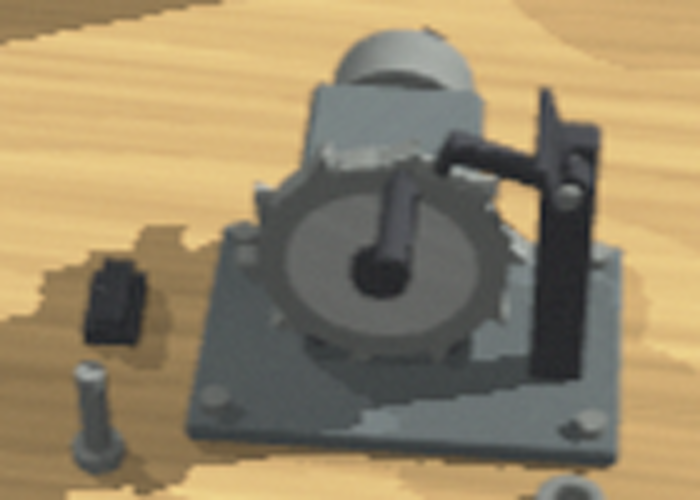

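The tab at (548,130) and the nose at (445,165) are back where they started. The tab means match the first measurement within 0.5 mm. The handle has moved about 37 mm, which is one notch, the bolt and T-nut have not moved, and the robot is clear.

```bash
python3 -c "from bench import close_job; print(close_job())"
```

```text
the job is handed in; nothing more can be done
None
```

I lifted the pawl, turned the wheel back one notch (the handle moved about 37 mm of the expected 38), and pushed the pawl back to its fully-down position; the job was handed in at about 11.5 s of the 48 s allowed.

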